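# Unplug the logger modules and pack them in the carrier rack

### The job

The test session is over: take every logger module off the green test board by rocking it gently side to side, never pulling it so hard that the sprung board is dragged up off its mounts, and stand each one upright in a bay of its own in the carrier rack, with the black handheld remote lying right way up in another bay. When all are in, swing the rack's hold-down frame fully down over them, and then turn the orange turnbutton fully round over the frame to secure it. Leave the other things on the table where they are.

Things in the scene. Friction and masses are not known exactly. Their poses are not given: they have to be found in the camera images.
- bed: Green test board on a fixed aluminium bed 130 x 310 mm (x, y). Origin: centre of the bed's underside, on the table; z up. Three open black sockets at x = 0, y = -90, 0, +90 mm: floor (a plug stands on it) 24 mm, walls 36 mm above the table. Sprung copper bars at each socket's -y and +y ends pinch the plug, about 10 N of friction an end, up to 12 mm above its floor.
- board (a joint): Lift of the sprung board, m; 0 at rest, over 0.003 is too much. It rises once the net upward pull passes about 12 N (plus the weight of the other modules on it). A straight pull drags both plug ends at once (20 N); tilting about the module's x by some 0.15 rad, one end up 7 mm while the other stays down, then the other end, takes half.
- module1_mid (a point): Logger module: black box, red end caps, red grip ridge on top; 76 mm high, 0.15 kg. Point: its centre, 38 mm above its underside; z up. From below (x, y, z mm): grey plug 60 x 56 x 16, body 80 x 66 x 34, ridge 60 x 34 x 26 (pinch its 34 mm, along y). Starts in a socket of the test board, its x along the board's; None at the start: absent in this run.
- module2_mid (a point): Logger module: black box, red end caps, red grip ridge on top; 76 mm high, 0.15 kg. Point: its centre, 38 mm above its underside; z up. From below (x, y, z mm): grey plug 60 x 56 x 16, body 80 x 66 x 34, ridge 60 x 34 x 26 (pinch its 34 mm, along y). Starts in a socket of the test board, its x along the board's; None at the start: absent in this run.
- module3_mid (a point): Logger module: black box, red end caps, red grip ridge on top; 76 mm high, 0.15 kg. Point: its centre, 38 mm above its underside; z up. From below (x, y, z mm): grey plug 60 x 56 x 16, body 80 x 66 x 34, ridge 60 x 34 x 26 (pinch its 34 mm, along y). Starts in a socket of the test board, its x along the board's; None at the start: absent in this run.
- remote_mid (a point): Handheld remote, a loose black box with a blue key on top, 90 x 38 x 42 mm (x, y, z), 0.15 kg. Point: its centre, 21 mm up. It lies on the table beside the test board.
- rack: Fixed carrier rack: grey tray 204 x 172 mm (x, y), floor 6 mm up; four open bays centred at x = -50, +50, y = -42, +42 mm, each 96 x 80 mm inside, walls 20 mm above the table. Any bay takes a module or the remote, its x along the rack's x (either way round). Origin: centre of the underside, on the table; z up. Hinge posts on the -y side, turnbutton post on the +y side.
- frame (a joint): Angle of the rack's hold-down frame, rad: 0 flat and closed, 1.57 upright, starts open and leaning a little back (away from the bays, to -y). A stiff hinge holds it wherever it is left; about 3 N at its edge moves it. Closed, it covers the bays 90 to 102 mm above the table.
- frame_hinge (a point): Point on the frame's hinge axis, which runs along the rack's x; fixed to the rack at x = 0, y = -104, z = 96 mm of it; axes as the rack's.
- frame_edge (a point): Middle of the frame's yellow free edge bar (200 mm long along x, 20 mm wide, 12 mm thick, point at the centre of its thickness), 180 mm from the hinge axis.
- turnbutton (a joint): Angle of the orange turnbutton, rad, clockwise from above: 0 its arm points along the rack's +x, clear of the frame; 1.57 (its stop) the arm points to the rack's -y, over the frame's edge bar. Friction holds it where it is left; 0.08 N m turns it.
- turnbutton_pivot (a point): On the turnbutton's vertical axis, at half height of its bar, 122 mm above the table. The bar is 72 mm long (20 mm behind the axis, 52 mm in front), 14 mm wide to pinch, 32 mm high (106 to 138 mm above the table); the point's x axis runs along the arm.
- tape_mid (a point): Bystander: roll of yellow tape lying flat, 90 mm across, 24 mm high; centre. Leave alone.
- driver_grip (a point): Bystander: screwdriver, 180 mm, lying; point on its handle. Leave alone.
- mug_rim (a point): Bystander: blue mug, 80 mm across, 95 mm high; centre of its mouth. Leave alone.
- meter_mid (a point): Bystander: yellow multimeter lying, 150 x 75 x 35 mm; centre. Leave alone.
- antenna_mid (a point): Bystander: black antenna puck, 70 mm across, 26 mm high; centre. Leave alone.
- cartons_mid (a point): Bystander: small cardboard carton, 90 x 70 x 60 mm; centre. Leave alone.

How it is judged:
On the way, in this order (a step that is already met when the one before it is completed fails the run):
1. every module and the remote stand in bays of the rack (x of module1_mid in the frame of rack between -0.075 and 0.075 m and y of module1_mid in the frame of rack between -0.065 and 0.065 m and z of module1_mid in the frame of rack between 0.036 and 0.051 m and angle between each of module1_mid, module2_mid, module3_mid, remote_mid's own z axis and vertical below 0.12 rad and x of module2_mid in the frame of rack between -0.075 and 0.075 m and y of module2_mid in the frame of rack between -0.065 and 0.065 m and z of module2_mid in the frame of rack between 0.036 and 0.051 m and x of module3_mid in the frame of rack between -0.075 and 0.075 m and y of module3_mid in the frame of rack between -0.065 and 0.065 m and z of module3_mid in the frame of rack between 0.036 and 0.051 m and x of remote_mid in the frame of rack between -0.075 and 0.075 m and y of remote_mid in the frame of rack between -0.067 and 0.067 m and z of remote_mid in the frame of rack below 0.034 m), for 0.3 s.
2. the frame is swung down flat, the turnbutton still clear of it (value of joint frame below 0.06 rad and value of joint turnbutton below 0.7 rad), for 0.2 s.
3. the turnbutton is turned over the frame (value of joint turnbutton above 1.35 rad and value of joint frame below 0.06 rad), for 0.2 s.
At the end, for the whole second after the job is handed in: Each module stands upright (0.12 rad) on a bay floor, centre within 75 (x) and 65 mm (y) of the rack's centre and 36 to 51 mm up; the remote lies right way up in another bay, within 75 and 67 mm, centre below 34 mm; frame closed to 0.06 rad; turnbutton beyond 1.35 rad (all of step 1 and all of step 3); the robot touches nothing.
It fails at once if the sprung board is dragged up more than 3 mm (value of joint board above 0.003 m).
It fails at once if the turnbutton is turned across while the frame is still up (value of joint turnbutton above 0.8 rad and value of joint frame above 0.15 rad).
It fails at once if a bystander is moved more than 30 mm (distance of any of tape_mid, driver_grip, mug_rim, meter_mid, antenna_mid, cartons_mid from where it was at the start of the episode above 0.03 m).
Of module1, module2, module3 only 2 to 3 are there at a start; the rules pass over those that are not, and their reading is None.
At some moment in a run one of remote may be knocked a few centimetres aside while the robot is not near it.
Once in a run the grip may slacken for a moment while it holds something.
It also fails if it takes over 210 s, if anything falls off the work surface, if the arm or the gripper's body presses on something with over 40 N, if the wrist force passes 120 N, or if a joint passes its speed limit or range.

### The arm

A 6-joint arm with a two-finger parallel gripper is mounted at the origin on the work surface. World frame = base frame: x ahead of the robot, y to its left, z up, the work surface at z = 0. Lengths are in m, angles in rad, forces in N, time in s.
With the tool pointing down it reaches from about 0.325 to 0.775 m from the base axis. Payload 9.3 kg.
Tool frame: the origin (TCP) lies midway between the tips of the shut fingers; the grasp point (between the pads) lies 19 mm behind it; z points along the fingers, y is the direction in which the jaws open and shut (so a half turn about z gives the same grasp; the last joint's range is limited). The gripper opens to 85 mm and grips with 20 to 120 N. Pads are 22 mm wide; open, the fingers measure 114 mm over their backs; the gripper's body (76 mm by 85 mm) begins 54 mm behind the grasp point. The pads swing forward as they close: fully open they stand 13 mm farther back than shut.
Start: joints at [-1.318, 0.259, 0.021, 1.334, 0, 1.418], TCP at [0.217, -0.505, 0.192] pointing down, gripper open.
Joint ranges: [-3.04, 3.04], [-0.91, 1.82], [-1.04, 1.36], [-1.92, 1.95], [-1.52, 1.45], [-3.14, 3.14]. Speed limits (rad/s): [2.22, 2.22, 2.79, 3.14, 3.14, 3.14].

### API

Orientations are given as a unit quaternion [x, y, z, w].
In Python, from cell import bot gives the robot as it stands. Calls block until the motion is done:
- bot.move_to(position, orientation): joint-space move of the TCP to a pose.
- bot.movel(position, frame=None, v=0.15, max_force=None): straight line of the TCP; frame=None keeps the orientation; v is the mean speed in m/s. With max_force (N) it stops when the force on the tool has changed by that much, and returns True; else False.
- bot.move_j(angles): joint-space move.
- bot.grip(opening, force=None): finger opening in m; force is the grip in N (None keeps the last); returns when the fingers have stopped.
- bot.pause(seconds).
- bot.ik(position, orientation): joint angles nearest the present ones, or None.
- bot.read_state(): the state.
- bot.grab_frame(name): name is "side" or "top" or "wrist"; returns the picture (480x640x3 uint8, blue, green, red); there is no depth.
- bot.camera_params(name): a dict with "fx", "fy", "cx", "cy" (pixels), "rvec" (rotation vector, rad) and "tvec" (3), from world to camera coordinates, as OpenCV has them. Camera axes: x right, y down, z forward; pixel columns grow to the right and rows downward; lengths in m; the calibration is good to about 2 mm. The wrist camera is an equidistant fisheye: a pixel r from the principal point sees the ray r / f radians off the axis. A picture is of the moment at which its call begins: read the wrist's pose just before it. camera_params takes no time and is no camera call; for the wrist camera it gives the pose at the moment of the call.
A pose or a line that the arm cannot do raises bot.Unreachable and nothing moves.
- bot.finish_job(): hands the job in, once; it reports no verdict.
Trained networks look in the newest picture that a camera, given by its name, has taken for a name from the list of things; names that differ only in an ending like _2 or _b are one class to them, and where a whole thing is asked for, a point or a joint stands for the part that bears it (a point fixed in the world has none). Each returns a list of dicts, best first, with "conf" (0 to 1); they miss things now and then, are a little off and sometimes report something else, mostly with a low value. They report only what shows in the picture. A call takes as long as a camera call.
- bot.spot_in(camera, target): "xy" ([column, row] in pixels, amid what is visible of it).
- bot.regions_of(camera, target): "region" (480x640 bool, what is visible of it) and "xy" ([column, row] in pixels, amid what is visible of it).
The state is a dict: "time_s": time; "q": joint angles; "qvel": joint speeds; "effort": joint torques, N m; "tcp_pos": TCP position; "tcp_rot": TCP orientation; "force": force on the tool from outside, world axes, zero at the start; "ft_torque": the same for the moment, N m; "opening": finger opening in m.
Only numpy, scipy, OpenCV 4.12 (cv2) and the standard library are available. Lean on these libraries where they do the work, as an engineer would, in place of code of your own. Each camera call takes 0.05 s, during which the arm holds its last target. There are 200 camera calls.

## Working session

There is one attempt and no reset: what is moved stays moved. The work goes in short steps, each a Python script; the robot and the scene stay as the last script left them, time stands still between calls to the robot, and variables do not carry over. Pictures are saved under pics/ and viewed, about 12 in all and at most 16, crops included, and the job is handed in when it is done.

```bash
ls; mkdir -p pics
python3 - <<'E'
from cell import bot
import cv2, numpy as np
s=bot.read_state(); print(s['time_s'],s['tcp_pos'],s['tcp_rot'])
for c in ('side','top'):
    im=bot.grab_frame(c); cv2.imwrite(f'pics/{c}0.png',im)
    p=bot.camera_params(c); R=cv2.Rodrigues(np.array(p['rvec']))[0]
    print(c,{k:np.round(v,3).tolist() for k,v in p.items()},'pos',(-R.T@np.array(p['tvec']).ravel()).round(3))
    for n in ['bed','module1_mid','remote_mid','rack','frame','turnbutton','frame_edge','turnbutton_pivot','tape_mid','driver_grip','mug_rim','meter_mid','antenna_mid','cartons_mid']:
        print(n,[(np.round(d['xy']).tolist(),round(d['conf'],2)) for d in bot.spot_in(c,n)[:4]])
E
```

```text
pics
0.0 [ 0.21703357 -0.50503623  0.19175225] [ 9.79482120e-01  2.01530018e-01 -4.53026198e-05 -6.52450212e-04]
side {'fx': 597.682, 'fy': 597.682, 'cx': 313.201, 'cy': 231.098, 'rvec': [0.796, -2.423, 1.24], 'tvec': [0.483, 0.252, 1.35]} pos [-0.199  1.042  0.997]
bed [([293.0, 319.0], 0.75)]
module1_mid [([317.0, 278.0], 0.88), ([291.0, 318.0], 0.25)]
remote_mid [([252.0, 288.0], 0.62), ([420.0, 151.0], 0.57)]
rack [([396.0, 205.0], 0.62)]
frame [([414.0, 153.0], 0.59)]
turnbutton [([354.0, 200.0], 0.77)]
frame_edge [([419.0, 150.0], 0.77), ([269.0, 407.0], 0.5)]
turnbutton_pivot [([358.0, 201.0], 0.57)]
tape_mid [([369.0, 275.0], 0.91)]
driver_grip [([258.0, 227.0], 0.76), ([317.0, 277.0], 0.34)]
mug_rim [([180.0, 347.0], 0.97)]
meter_mid [([319.0, 200.0], 0.7)]
antenna_mid [([329.0, 256.0], 0.74)]
cartons_mid [([267.0, 407.0], 0.64)]
top {'fx': 544.79, 'fy': 544.79, 'cx': 312.978, 'cy': 245.961, 'rvec': [2.195, -2.018, 0.201], 'tvec': [0.051, 0.568, 1.27]} pos [0.295 0.07  1.359]
bed [([254.0, 277.0], 0.65)]
module1_mid [([289.0, 276.0], 0.77)]
remote_mid [([260.0, 225.0], 0.83)]
rack [([464.0, 280.0], 0.56)]
frame [([515.0, 279.0], 0.58)]
turnbutton [([514.0, 278.0], 0.71), ([407.0, 254.0], 0.53)]
frame_edge [([514.0, 275.0], 0.9), ([351.0, 297.0], 0.73), ([216.0, 263.0], 0.46), ([349.0, 256.0], 0.44)]
turnbutton_pivot [([254.0, 277.0], 0.7), ([354.0, 157.0], 0.65), ([463.0, 281.0], 0.51), ([409.0, 260.0], 0.48)]
tape_mid [([351.0, 296.0], 0.91), ([347.0, 257.0], 0.41)]
driver_grip [([354.0, 159.0], 0.62)]
mug_rim [([158.0, 220.0], 0.68)]
meter_mid [([440.0, 195.0], 0.84)]
antenna_mid [([346.0, 255.0], 0.72)]
cartons_mid [([143.0, 321.0], 0.82), ([259.0, 225.0], 0.18)]
```

View pics/top0.png

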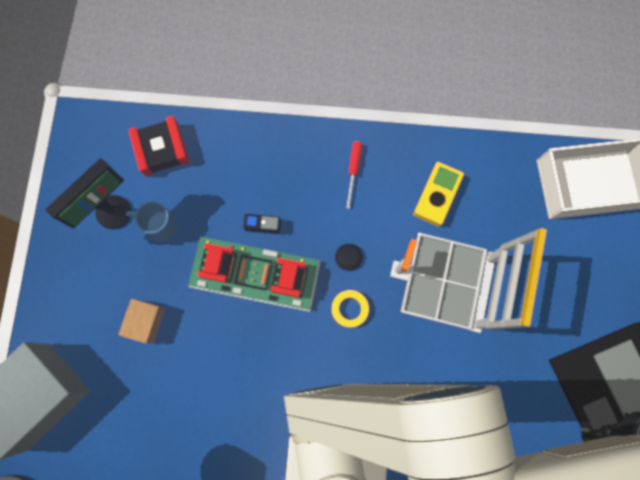

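View pics/side0.png

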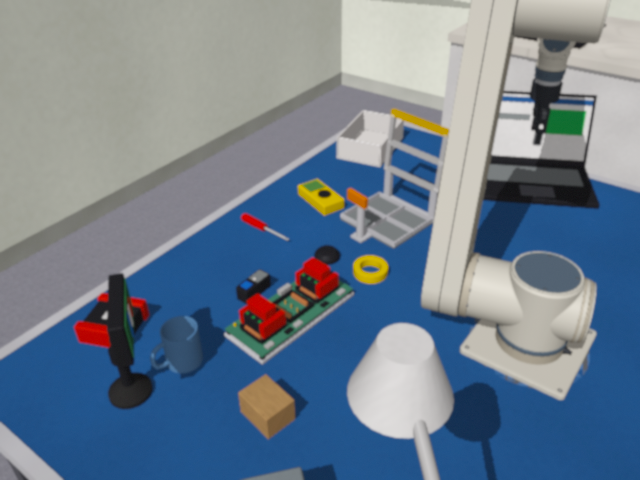

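The top picture shows the green board with red modules at its two ends, around (215,262) and (290,275), and an empty middle socket. The remote is at (262,222). The rack is at (445,280), with the orange turnbutton at (409,253) and the open frame's yellow bar at (535,277). The side view agrees. The red-capped box at (158,145) isn't in a socket, so I'll leave it alone. Next I'll work out rough poses.

```bash
cat > h.py <<'E'
from cell import bot
import cv2, numpy as np
from scipy.spatial.transform import Rotation as Ro
def ray(p,xy):
    xy=np.atleast_2d(xy).astype(float); u=(xy[:,0]-p['cx'])/p['fx']; v=(xy[:,1]-p['cy'])/p['fy']
    if p.get('fish'):
        r=np.hypot(u,v)+1e-12; d=np.c_[np.sin(r)*u/r,np.sin(r)*v/r,np.cos(r)]
    else: d=np.c_[u,v,np.ones(len(u))]
    R=cv2.Rodrigues(np.array(p['rvec'],float))[0]
    return -R.T@np.array(p['tvec'],float).ravel(), d@R
def cam(c):
    p=dict(bot.camera_params(c)); p['fish']=c=='wrist'; return p
def plane(p,xy,z):
    o,d=ray(p,xy); return o+d*((z-o[2])/d[:,2])[:,None]
def proj(p,X):
    R=cv2.Rodrigues(np.array(p['rvec'],float))[0]; c=np.atleast_2d(X)@R.T+np.array(p['tvec'],float).ravel()
    if p['fish']:
        r=np.hypot(c[:,0],c[:,1])+1e-12; th=np.arctan2(r,c[:,2]); u=c[:,0]/r*th; v=c[:,1]/r*th
    else: u=c[:,0]/c[:,2]; v=c[:,1]/c[:,2]
    return np.c_[u*p['fx']+p['cx'],v*p['fy']+p['cy']]
def rect(p,mask,z):
    m=mask.astype(np.uint8); n,l,s,_=cv2.connectedComponentsWithStats(m)
    k=1+np.argmax(s[1:,4]); ys,xs=np.where(l==k)
    P=plane(p,np.c_[xs,ys],z)[:,:2]*1000
    (c,wh,a)=cv2.minAreaRect(P.astype(np.float32)); return np.array(c).round(1),np.array(wh).round(1),round(a,1)
def down(yaw,tilt=0.):   # tool z down, tool y along world direction (yaw); tilt about that frame's x
    y=np.array([np.cos(yaw),np.sin(yaw),0]); z=np.array([0,0,-1.]); x=np.cross(y,z)
    R=np.c_[x,y,z]
    return (Ro.from_rotvec(x*tilt)*Ro.from_matrix(R)).as_quat()
def st(): 
    s=bot.read_state(); print('t',round(s['time_s'],1),'tcp',np.round(s['tcp_pos'],3),'F',np.round(s['force'],1),'op',round(s['opening'],4)); return s
E
python3 - <<'E'
from h import *
p=cam('top'); im=bot.grab_frame('top'); hsv=cv2.cvtColor(im,cv2.COLOR_BGR2HSV)
g=cv2.inRange(hsv,(45,60,40),(85,255,255)); g[:, :180]=0; g[:,330:]=0; g[:230]=0
g=cv2.morphologyEx(g,cv2.MORPH_CLOSE,np.ones((25,25)))
for z in (0,.02): print('bed',rect(p,g,z))
for n in ('rack','remote_mid','module1_mid','bed','frame_edge','turnbutton'):
    for d in bot.regions_of('top',n)[:3]: print(n,round(d['conf'],2),d['region'].sum(),np.round(d['xy']),*rect(p,d['region'],{'rack':.02,'remote_mid':.042,'bed':.02,'turnbutton':.138,'frame_edge':.27}.get(n,.1)))
print('rack corners z20',(plane(p,[(419,233),(487,247),(481,328),(402,313)],.02)*1000).round())
for n,z in dict(tape_mid=.024,antenna_mid=.026,meter_mid=.035).items():
    d=bot.spot_in('top',n)
    if d: print(n,(plane(p,d[0]['xy'],z)*1000).round())
w=cam('wrist'); o,d=ray(w,[(w['cx'],w['cy'])]); s=bot.read_state()
print('wristcam rel',Ro.from_quat(s['tcp_rot']).inv().apply(o-s['tcp_pos']),Ro.from_quat(s['tcp_rot']).inv().apply(d[0]),w['fx'],w['cx'])
E
```

```text
bed (array([494.3, 243.8]), array([308.1, 125.1]), 83.3)
bed (array([491.3, 241.2]), array([303.5, 123.2]), 83.3)
rack 0.8 10288 [466. 283.] [ 515.9 -297.4] [248.3 398.1] 7.7
remote_mid 0.87 665 [258. 225.] [611.9 232.8] [92.9 47.7] 89.2
module1_mid 0.78 990 [288. 278.] [475.4 150.6] [67.  83.1] 83.2
bed 0.94 4376 [252. 275.] [489.9 241.4] [309.4 130.9] 83.3
frame_edge 0.9 3020 [516. 277.] [ 490.2 -317.3] [ 87.9 227.2] 80.2
turnbutton 0.76 258 [408. 253.] [ 543.1 -120.5] [21.3 75.5] 68.7
rack corners z20 [[ 626. -164.   20.]
 [ 604. -335.   20.]
 [ 401. -324.   20.]
 [ 421. -131.   20.]]
tape_mid [[451.   2.  24.]]
antenna_mid [[611. 239.  26.]]
meter_mid [[ 726. -210.   35.]]
wristcam rel [ 0.06773583  0.00108418 -0.18161506] [-2.66360404e-01 -8.39601778e-04  9.63873140e-01] 371.64829954431775 323.8115011609478
```

Run:
```python
from h import *
s=bot.read_state(); yaw=np.deg2rad(83.3)
bot.movel([.217,-.505,.40]); 
q0=bot.read_state()['q']
for nm,P in dict(rack=[.44,-.24,.40],bed=[.43,.24,.32]).items():
    for y in (yaw,yaw-np.pi):
        q=bot.ik(P,down(y)); print(nm,y,None if q is None else np.round(q,2))
```

```text
rack 1.4538592669112764 [-0.67  0.2   0.48  1.84  0.   -0.55]
rack -1.6877333866785167 [-0.67  0.2   0.48  1.84  0.    2.59]
bed 1.4538592669112764 [0.34 0.15 0.2  1.62 0.   0.46]
bed -1.6877333866785167 [ 0.34  0.15  0.2   1.62  0.   -2.69]
```

```bash
cat >> h.py <<'E'
def shot(name):
    p=cam('wrist'); im=bot.grab_frame('wrist'); cv2.imwrite(f'pics/{name}.png',im); np.save(f'pics/{name}.npy',p,allow_pickle=True); return p,im
E
python3 - <<'E'
from h import *
yaw=np.deg2rad(83.3)
bot.move_to([.45,-.24,.38],down(yaw)); p,im=shot('rack_w'); st()
for n in ('frame_edge','turnbutton','turnbutton_pivot'):
    print(n,[(np.round(d['xy']).tolist(),round(d['conf'],2)) for d in bot.spot_in('wrist',n)[:3]])
bot.move_to([.43,.24,.34],down(yaw)); p,im=shot('bed_w'); st()
for n,z in (('remote_mid',.042),('module1_mid',.1),('bed',.02)):
    for d in bot.regions_of('wrist',n)[:3]: print(n,round(d['conf'],2),d['region'].sum(),np.round(d['xy']),*rect(p,d['region'],z))
E
```

```text
t 5.3 tcp [ 0.45  -0.241  0.38 ] F [ 0.7 -0.3 -0.5] op 0.0854
frame_edge [([230.0, 235.0], 0.57)]
turnbutton [([423.0, 252.0], 0.81), ([229.0, 234.0], 0.51)]
turnbutton_pivot [([422.0, 250.0], 0.56)]
t 7.2 tcp [0.431 0.239 0.34 ] F [0.3 0.8 0. ] op 0.0854
remote_mid 0.67 10374 [ 64. 266.] [ 513.9 -280.3] [241.7 410.9] 1.9
remote_mid 0.58 2012 [331. 305.] [607.  231.7] [89.1 55.7] 89.5
remote_mid 0.49 3938 [498. 107.] [346.5 492.3] [96.6 96.1] 79.2
module1_mid 0.98 3612 [262. 229.] [471.2 157.4] [67.4 84. ] 83.9
module1_mid 0.39 431 [  2. 314.] [ 563.2 -341.5] [ 40.  136.9] 57.7
bed 0.87 11844 [332. 212.] [490.9 240.4] [307.9 132.6] 83.2
```

View pics/rack_w.png

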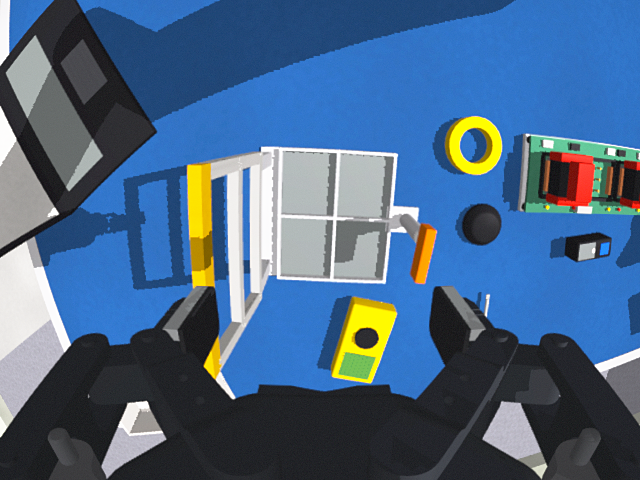

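View pics/bed_w.png

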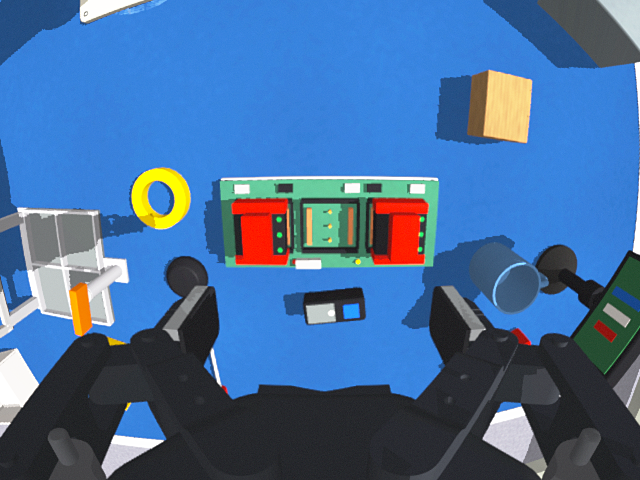

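The rack view shows the tray corners near (278,148), (397,154), (386,283) and (273,277), and the button bar from (427,226) to (416,282). The bed view shows two modules in the end sockets and the remote at (334,306). I'll fit the poses and check them with an overlay.

```bash
cat >> h.py <<'E'
from scipy.optimize import minimize
def boxpts(x,y,yaw,L,W,z0,z1):
    c,s=np.cos(yaw),np.sin(yaw)
    return np.array([[x+c*a*L/2-s*b*W/2,y+s*a*L/2+c*b*W/2,z] for z in (z0,z1) for a,b in((-1,-1),(1,-1),(1,1),(-1,1))])
def fitbox(p,mask,x0,L,W,z0,z1):
    m=mask.astype(np.uint8); n,l,s_,_=cv2.connectedComponentsWithStats(m); m=(l==1+np.argmax(s_[1:,4])).astype(np.uint8)
    m4=cv2.resize(m,None,fx=4,fy=4,interpolation=cv2.INTER_NEAREST)
    def f(v):
        h=cv2.convexHull((proj(p,boxpts(v[0]/1e3,v[1]/1e3,v[2]/50,L,W,z0,z1))*4+1.5).astype(np.float32))
        q=np.zeros_like(m4); cv2.fillConvexPoly(q,h.round().astype(np.int32),1)
        return 1-(q&m4).sum()/max(1,(q|m4).sum())
    v=np.array([x0[0]*1e3,x0[1]*1e3,x0[2]*50]); 
    r=minimize(f,v,method='Nelder-Mead',options=dict(initial_simplex=np.vstack([v,v+[10,0,0],v+[0,10,0],v+[0,0,6]]),xatol=.05,fatol=1e-5))
    return np.array([r.x[0]/1e3,r.x[1]/1e3,r.x[2]/50]),1-r.fun
E
python3 - <<'E'
from h import *
yb=np.deg2rad(-6.7)
p,im=shot('bed2')
for n,b in (('bed',(.491,.241,yb,.130,.310,0,.02)),('remote_mid',(.61,.232,np.deg2rad(89.5),.09,.038,0,.042))):
    for d in bot.regions_of('wrist',n)[:3]:
        if abs(d['xy'][0]-330)<40: print(n,d['conf'],*fitbox(p,d['region'],b[:3],*b[3:]))
t=cam('top'); bot.grab_frame('top')
for d in bot.regions_of('top','remote_mid')[:1]: print('top remote',*fitbox(t,d['region'],(.61,.232,1.56),.09,.038,0,.042))
# red ridge/caps blobs at z=.1
hsv=cv2.cvtColor(im,cv2.COLOR_BGR2HSV); r=cv2.inRange(hsv,(0,150,60),(6,255,255))|cv2.inRange(hsv,(174,150,60),(180,255,255)); r[:180]=0;r[275:]=0;r[:,:220]=0;r[:,440:]=0
n,l,s_,c=cv2.connectedComponentsWithStats(r); print(s_[1:][s_[1:,4]>200])
pr=np.load('pics/rack_w.npy',allow_pickle=True).item(); imr=cv2.imread('pics/rack_w.png')
C=plane(pr,[(397,154),(386,283),(273,277)],.02); print('rack corners',(C*1000).round(1))
B=plane(pr,[(427,225),(416,282),(412,282),(421,225)],.138); print('button',(B*1000).round(1))
E=plane(pr,[(332,217)],.02); print('cross',(E*1000).round(1))
# edge bar bottom-left etc: frame edge ends, side of bar at z~.27
print('edge',(plane(pr,[(189,166),(210,163)],.276)*1000).round(1))
cv2.imwrite('pics/crop.png',np.hstack([cv2.resize(imr[130:300,250:450],None,fx=2,fy=2,interpolation=cv2.INTER_CUBIC),cv2.resize(im[160:330,220:420],None,fx=2,fy=2,interpolation=cv2.INTER_CUBIC)]))
E
```

```text
remote_mid 0.84 [0.61788096 0.23169295 1.57114447] 0.897935647560835
top remote [0.61742774 0.2346112  1.56791777] 0.8432340272792535
[[ 231  198   59   67 2655]
 [ 370  198   59   67 2629]]
rack corners [[ 427.2 -130.2   20. ]
 [ 627.9 -162.3   20. ]
 [ 596.1 -339.4   20. ]]
button [[ 506.2 -122.3  138. ]
 [ 578.9 -139.3  138. ]
 [ 578.2 -144.5  138. ]
 [ 505.3 -129.9  138. ]]
cross [[ 510.7 -236.    20. ]]
edge [[ 395.2 -343.4  276. ]
 [ 395.7 -325.2  276. ]]
```

View pics/crop.png

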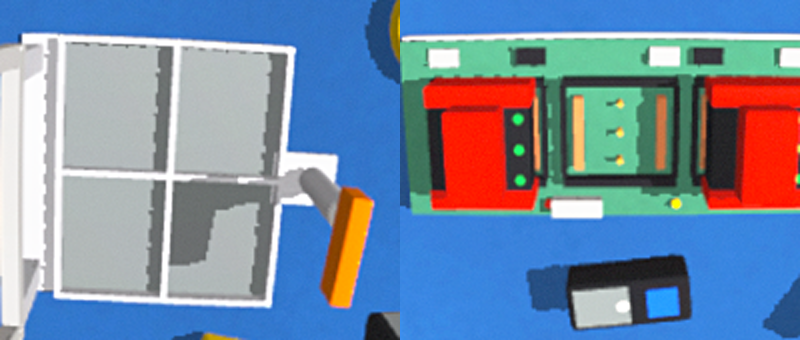

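Run:
```python
from h import *
from scipy.optimize import least_squares
pr=np.load('pics/rack_w.npy',allow_pickle=True).item(); imr=cv2.imread('pics/rack_w.png')
p=np.load('pics/bed2.npy',allow_pickle=True).item(); im=cv2.imread('pics/bed2.png')
def T(v,X): c,s=np.cos(v[2]),np.sin(v[2]); X=np.atleast_2d(X); return np.c_[v[0]+c*X[:,0]-s*X[:,1],v[1]+s*X[:,0]+c*X[:,1],X[:,2]]
mod=np.array([(102,86,20),(-102,86,20),(0,0,20),(98,-82,20),(-98,-82,20),(102,-86,20)])/1e3
px=np.array([(386,283),(397.5,153),(334.5,218.5),(281,278),(281,152.5),(277,278.5)])
r=least_squares(lambda v:(proj(pr,T(v,mod))-px).ravel(),[.511,-.236,-.16],loss='soft_l1',x_scale=[.01,.01,.05]); rack=r.x; print('rack',rack,r.fun.reshape(-1,2).round(1).tolist())
# bed from green+red mask
hsv=cv2.cvtColor(im,cv2.COLOR_BGR2HSV); g=cv2.inRange(hsv,(60,60,50),(92,200,255)); g[:150]=0;g[285:]=0;g[:,:190]=0;g[:,460:]=0
g=cv2.morphologyEx(g,cv2.MORPH_OPEN,np.ones((3,3)));g=cv2.morphologyEx(g,cv2.MORPH_CLOSE,np.ones((45,45)))
for h in (.012,.02,.026):
    bed,iou=fitbox(p,g,(.491,.241,-.118),.13,.31,0,h); print('bed',h,bed,iou)
bed,_=fitbox(p,g,(.491,.241,-.118),.13,.31,0,.02)
np.savez('pose.npz',rack=rack,bed=bed)
def wire(img,pp,v,cx,cy,L,W,z0,z1,col):
    B=T(v,np.array([[cx+a*L/2,cy+b*W/2,z] for z in(z0,z1) for a,b in((-1,-1),(1,-1),(1,1),(-1,1))])); q=(proj(pp,B)*4+1.5).astype(int)
    for i in range(4):
        for a,b in((i,(i+1)%4),(4+i,4+(i+1)%4),(i,4+i)): cv2.line(img,tuple(q[a].tolist()),tuple(q[b].tolist()),col,1)
A=cv2.resize(imr,None,fx=4,fy=4,interpolation=cv2.INTER_CUBIC); B=cv2.resize(im,None,fx=4,fy=4,interpolation=cv2.INTER_CUBIC)
wire(A,pr,rack,0,0,.204,.172,0,.02,(0,0,255))
for x in(-.05,.05):
    for y in(-.042,.042): wire(A,pr,rack,x,y,.096,.08,.006,.02,(255,0,255))
wire(A,pr,rack,.016,.122,.072,.014,.106,.138,(255,0,0))
wire(B,p,bed,0,0,.13,.31,0,.02,(255,0,255))
for y in(-.09,.09): wire(B,p,bed,0,y,.06,.034,.074,.1,(255,255,0)); wire(B,p,bed,0,y,.08,.066,.04,.074,(255,0,0))
cv2.imwrite('pics/ov.png',np.vstack([cv2.resize(A[560:1180,1000:1800],None,fx=.8,fy=.8),cv2.resize(B[680:1100,860:1800],(640,286))])[:,:])
B4=(np.array(plane(pr,[(425.5,225),(414,281.5)],.138))); v=rack
for b in B4: c,s=np.cos(v[2]),np.sin(v[2]); d=b[:2]-v[:2]; print('button in rack',c*d[0]+s*d[1],-s*d[0]+c*d[1])
```

```text
rack [ 0.51382474 -0.23185325 -0.15325361] [[-0.1, -0.1], [-1.3, 0.3], [0.5, 0.2], [-0.6, -0.5], [0.3, -1.0], [0.9, 1.2]]
bed 0.012 [ 0.49422331  0.23895019 -0.11782649] 0.5770037683405939
bed 0.02 [ 0.49306483  0.23951813 -0.11943149] 0.5638739132546505
bed 0.026 [ 0.4928533   0.23969936 -0.11652431] 0.5488843851747256
button in rack -0.024173421160340165 0.10516846000029369
button in rack 0.04954215439531902 0.09872458478459098
```

```bash
python3 -c "
import cv2;a=cv2.imread('pics/ov.png');print(a.shape);s=min(1,600/a.shape[0]);cv2.imwrite('pics/ov.png',cv2.resize(a,None,fx=s,fy=s))"
```

```text
(782, 640, 3)
```

View pics/ov.png

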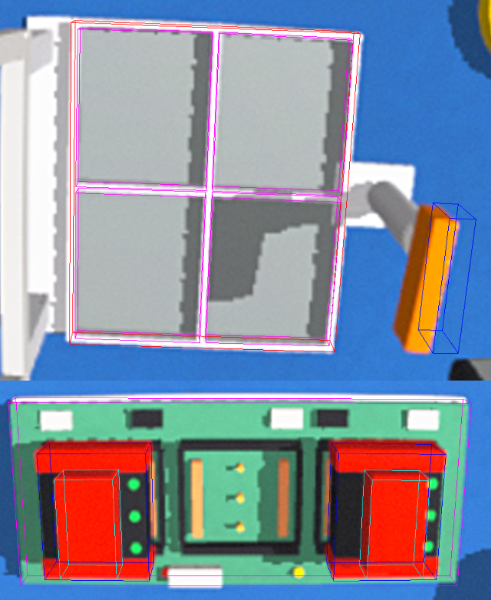

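The overlay fits: the module ridges and rack bays line up within about 1–2 mm. The button pivot comes out at about rack (0, 0.104), as it should. I'll take the first module off now, the one nearest the rack.

```bash
cat >> h.py <<'E'
_p=np.load('pose.npz'); RK=_p['rack']+[0,.001,0]; BED=_p['bed']
def loc(v,x,y,z): c,s=np.cos(v[2]),np.sin(v[2]); return np.array([v[0]+c*x-s*y,v[1]+s*x+c*y,z])
def modpose(yl,a,b,h=.049):  # plug ends lifted a (-y), b (+y), m
    phi=np.arcsin((b-a)/.056); ex=np.array([np.cos(BED[2]),np.sin(BED[2]),0]); R=Ro.from_rotvec(ex*phi)
    pos=loc(BED,0,yl,.024+(a+b)/2)+R.apply([0,0,h])
    return pos,(R*Ro.from_quat(down(BED[2]+np.pi/2))).as_quat()
def extract(yl):
    pos,q=modpose(yl,0,0); bot.grip(.065,80)
    bot.move_to(pos+[0,0,.10],q); bot.movel(pos+[0,0,.04],v=.15); hit=bot.movel(pos,v=.05,max_force=8); print('hit',hit)
    s=st(); 
    h=s['tcp_pos'][2]-.024; bot.grip(.0,90); s=st()
    if not .030<s['opening']<.038: print('BAD GRIP'); return False
    cur=(0,0)
    for a,b in ((-.0003,.008),(.008,.0065),(.0065,.0145),(.0145,.013),(.014,.018),(.018,.018)):
        n=4
        for i in range(1,n+1):
            pp,qq=modpose(yl,cur[0]+(a-cur[0])*i/n,cur[1]+(b-cur[1])*i/n,h); bot.movel(pp,qq,v=.03)
            s=bot.read_state(); print(np.round(s['force'],1),np.round(s['ft_torque'],2),end=' ')
        cur=(a,b); print(a,b)
    pp,qq=modpose(yl,.05,.05,h); bot.movel(pp,qq,v=.08); st(); return True
E
python3 - <<'E'
from h import *
extract(-.09); p,im=shot('ex1')
E
```

```text
hit False
t 10.3 tcp [0.483 0.15  0.073] F [-0.3 -0.4  0.4] op 0.0649
t 10.9 tcp [0.482 0.15  0.073] F [-0.4  0.3 -0.7] op -0.0003
BAD GRIP
```

View pics/ex1.png

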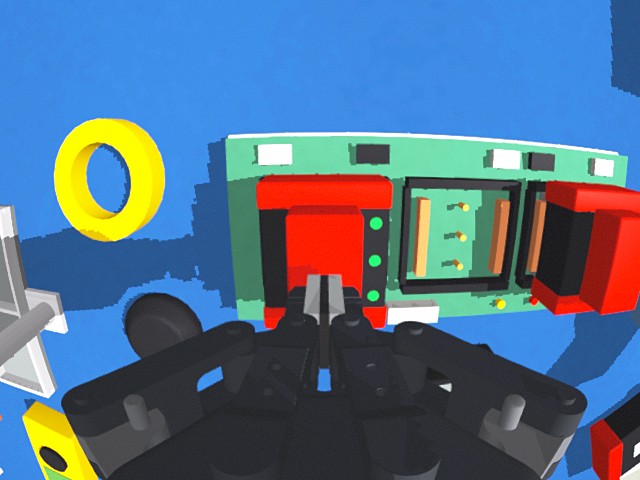

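Run:
```python
from h import *
s=st(); p=cam('wrist')
print('tcp px',proj(p,s['tcp_pos']))
print('ridge top corners px',proj(p,[loc(BED,a*.03,-.09+b*.017,.1) for a,b in((-1,-1),(1,-1),(1,1),(-1,1))]).round())
print('body top',proj(p,[loc(BED,a*.04,-.09+b*.033,.074) for a,b in((-1,-1),(1,-1),(1,1),(-1,1))]).round())
print('ridge far edge at z.1',(plane(p,[(287,207),(362,207)],.1)*1e3).round(), 'body corner z.074',(plane(p,[(258,178),(392,178)],.074)*1e3).round())
print(s['tcp_rot'],np.round(Ro.from_quat(s['tcp_rot']).as_matrix(),2).tolist())
```

```text
t 11.0 tcp [0.482 0.15  0.073] F [-0.7 -0.4  0.2] op -0.0001
tcp px [[324.9842265  261.31925061]]
ridge top corners px [[286. 217.]
 [290. 338.]
 [360. 338.]
 [365. 217.]]
body top [[258. 185.]
 [266. 328.]
 [384. 328.]
 [392. 185.]]
ridge far edge at z.1 [[446. 138. 100.]
 [450. 170. 100.]] body corner z.074 [[435. 123.  74.]
 [443. 188.  74.]]
[ 5.96825531e-02  9.98217408e-01 -6.93808454e-06  2.98582634e-06] [[-0.99, 0.12, 0.0], [0.12, 0.99, -0.0], [-0.0, -0.0, -1.0]]
```

Run:
```python
from h import *
im=cv2.imread('pics/ex1.png'); a=cv2.resize(im[170:340,245:405],None,fx=3,fy=3,interpolation=cv2.INTER_CUBIC)
bot.grip(.085); p,im2=shot('ex1b'); b=cv2.resize(im2[170:340,205:405],None,fx=3,fy=3,interpolation=cv2.INTER_CUBIC)
sd=bot.grab_frame('side'); 
o=np.hstack([a,b]); o=cv2.resize(o,(760,360)); s=cv2.resize(sd[150:390,150:470],None,fx=1,fy=1); s=cv2.copyMakeBorder(s,0,0,0,440,cv2.BORDER_CONSTANT)
cv2.imwrite('pics/dbg.png',np.vstack([o,s])); print(st()['q'])
```

```text
t 11.9 tcp [0.482 0.15  0.073] F [ 0.1 -0.   0.8] op 0.0852
[ 1.35555646e-01  2.49730420e-01 -3.07361364e-01  1.01371183e+00
 -1.69045285e-05  2.54989833e-01]
```

View pics/dbg.png

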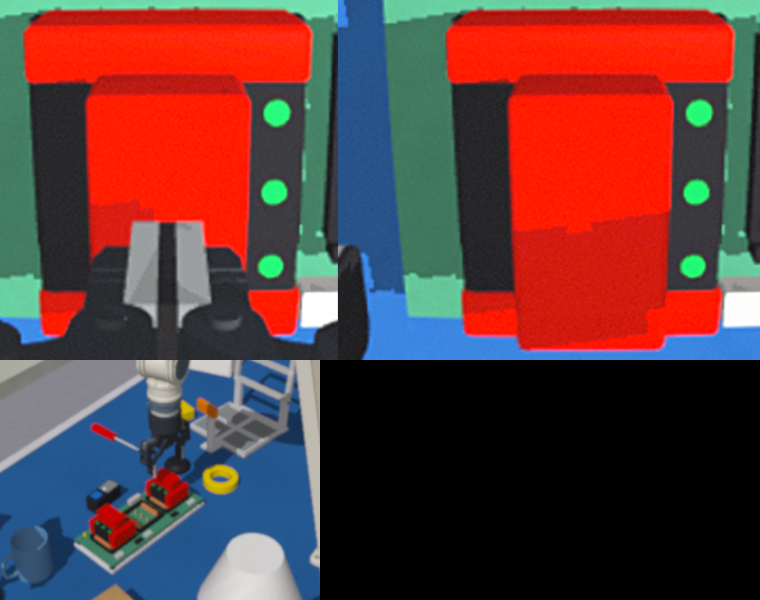

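The fingers shut above the ridge, which means the tips sit higher than the TCP reading implies. I'll touch the ridge top gently with shut fingers to measure how much.

Run:
```python
from h import *
bot.grip(0); s=st(); P=np.array(s['tcp_pos'])
p=cam('wrist'); R=Ro.from_quat(s['tcp_rot'])
for z in (0,-.01,-.02,-.03,-.04): print(z,proj(p,P+R.apply([0,0,z])).round()[0],proj(p,P+R.apply([.011,0,z])).round()[0])
print(bot.movel(P-[0,0,.03],v=.02,max_force=4)); s=st()
```

```text
t 12.6 tcp [0.482 0.15  0.073] F [-0.1 -0.1  0.2] op -0.0
0 [325. 261.] [325. 241.]
-0.01 [325. 268.] [325. 247.]
-0.02 [325. 276.] [325. 254.]
-0.03 [325. 284.] [325. 261.]
-0.04 [325. 294.] [325. 269.]
True
t 13.4 tcp [0.482 0.15  0.061] F [-1.   0.1  6.7] op -0.0002
```

Run:
```python
from h import *
s=bot.read_state(); P=np.array(s['tcp_pos'])
bot.movel(P+[0,0,.08]); bot.movel([.37,.2,.10],v=.25); bot.movel([.37,.2,.02],v=.15)
st(); print(bot.movel([.37,.2,-.06],v=.03,max_force=4)); st(); bot.movel([.37,.2,.10],v=.2)
```

```text
t 15.4 tcp [0.371 0.2   0.02 ] F [0.4 0.1 0.6] op -0.0002
True
t 17.2 tcp [ 0.37   0.2   -0.039] F [-1.9 -0.8 11.2] op -0.0003
```

Both touches agree: the table at TCP z ≈ -0.039 and the ridge at ≈ 0.0615. So the real fingertips sit about 38 mm behind the reported TCP, and I'll correct for that everywhere. I'm also moving the bed estimate 4 mm towards -x, as the close-up showed.

```bash
sed -i 's/BED=_p\[.bed.\]/BED=np.array([.489,.2403,-.118]); D=.038  # true tip is D behind reported TCP/; s/h=.049):/h=.011):/' h.py
python3 - <<'E'
from h import *
print(extract(-.09)); p,im=shot('ex2')
E
```

```text
hit False
t 20.8 tcp [0.479 0.151 0.035] F [-0.3  0.9  0.2] op 0.0652
t 21.2 tcp [0.479 0.151 0.036] F [-1.3  0.2  5.1] op 0.0328
[-1.6  0.3  3.4] [-0.21  0.18  0.15] [-1.6 -0.1  5.9] [-0.29  0.27  0.13] [-1.9  0.6  5.4] [-0.1   0.24  0.11] [-1.9 -0.1  6.2] [-0.35  0.33  0.09] -0.0003 0.008
[-0.2 -0.4  5.2] [-0.27  0.13 -0.14] [ 1.  -0.7  2.3] [-0.39 -0.09 -0.08] [ 1.4 -1.1 -0.2] [-0.26 -0.29 -0.05] [ 1.4 -0.5 -0.7] [-0.13 -0.28 -0.08] 0.008 0.0065
[ 1.3  1.4 -4.1] [ 0.06 -0.38  0.21] [ 0.7  0.9 -2.7] [-0.08 -0.17  0.08] [ 3.  14.1 -3.3] [ 3.43 -0.53  0.03] [ 1.8 14.1 -1.8] [ 3.37 -0.43  0.03] 0.0065 0.0145
[ 0.9 10.2  0.3] [ 2.62 -0.21 -0.04] [ 0.2  9.4 -0.5] [ 2.45 -0.07 -0.  ] [ 1.5  1.1 -1.6] [ 0.08 -0.02 -0.01] [-0.7  0.4 -1.8] [ 0.07 -0.01  0.01] 0.0145 0.013
[-0.   0.4 -2.6] [0.05 0.04 0.07] [ 0.4 -0.2 -1.2] [-0.01  0.    0.08] [-0.3  0.6 -1.7] [-0.07  0.05 -0.03] [-0.5 -0.  -2.4] [-0.05  0.02 -0.02] 0.014 0.018
[-0.4 -0.6 -1.4] [-0.01  0.04 -0.05] [-0.4  0.5 -1.2] [-0.05  0.02 -0.04] [-0.2 -0.5 -1.3] [-0.05 -0.02 -0.03] [ 0.2  0.6 -2.4] [ 0.02 -0.02  0.03] 0.018 0.018
t 27.7 tcp [0.478 0.151 0.085] F [-0.7  0.4 -1.5] op 0.0326
True
```

View pics/ex2.png

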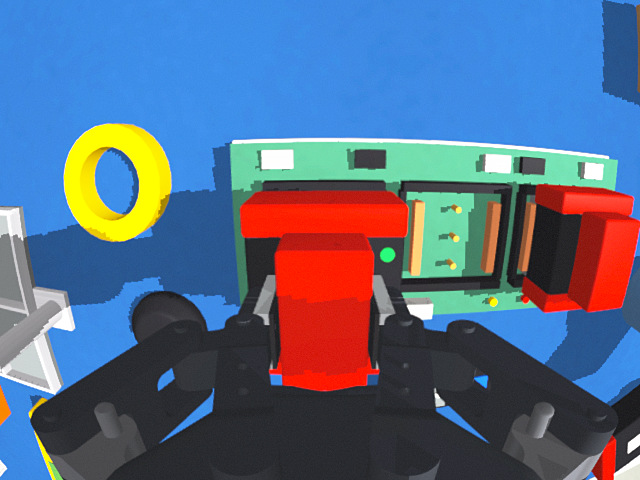

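Module 1 is free and hanging at 1.5 N, its own weight, and the upward pull stayed low throughout. I'll place it in bay (-50,-42).

```bash
cat >> h.py <<'E'
def place(bx,by,h,dx=0.,yaw=None,zhi=.18,opn=.055):
    """h: reported TCP height above the underside"""
    s=bot.read_state(); P=np.array(s['tcp_pos']); q=down(RK[2]+np.pi/2 if yaw is None else yaw)
    bot.movel([P[0],P[1],zhi],v=.2); T=loc(RK,bx+dx,by,zhi)
    bot.movel(T,q,v=.22); s=st()
    if s['opening']<.028: print('LOST?'); return
    bot.movel([T[0],T[1],.006+h+.012],v=.12); hit=bot.movel([T[0],T[1],.006+h-.004],v=.03,max_force=5); s=st(); print('hit',hit)
    bot.grip(opn); bot.movel([T[0],T[1],zhi],v=.2); st()
E
python3 - <<'E'
from h import *
p=np.load('pics/ex2.npy',allow_pickle=True).item(); s=bot.read_state()
e=plane(p,[(277,247),(372,247)],s['tcp_pos'][2]-.0115+.076); print((e*1e3).round(1),(np.array(s['tcp_pos'])*1e3).round(1))
c=e.mean(0)+.03*np.array([np.cos(BED[2]),np.sin(BED[2]),0]); d=c-s['tcp_pos']; off=d[0]*np.cos(BED[2])+d[1]*np.sin(BED[2]); print('ridge centre x off',off)
place(-.05,-.042,.0115,dx=-np.clip(off,-.01,.01))
p,im=shot('pl1')
E
```

```text
[[448.4 138.1 149.3]
 [452.1 169.6 149.3]] [478.1 150.8  84.8]
ridge centre x off 0.001954706565883465
t 30.4 tcp [ 0.456 -0.264  0.18 ] F [ 0.2 -0.9 -1.5] op 0.0325
t 32.3 tcp [ 0.456 -0.265  0.018] F [-1.9  0.5  7.1] op 0.0322
hit True
t 33.6 tcp [ 0.456 -0.264  0.179] F [-0.7  0.8 -1. ] op 0.0554
```

View pics/pl1.png

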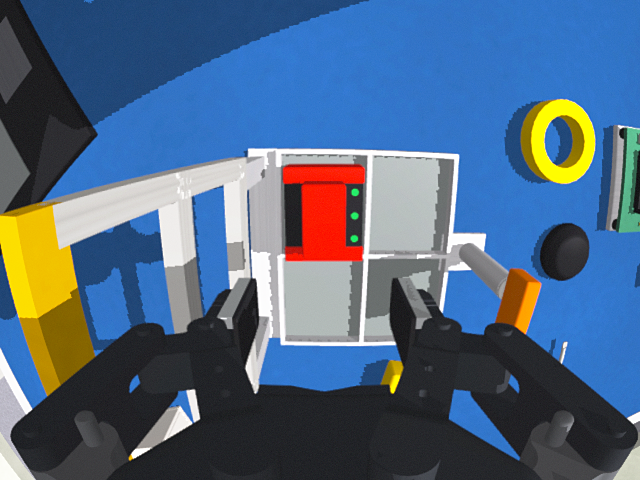

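Module 1 stands in bay (-50,-42), seen at (322,212). Now the second one.

Run:
```python
from h import *
s=bot.read_state(); bot.movel(loc(BED,0,.09,.16),v=.25)
ok=extract(.09); p,im=shot('ex3')
if ok: place(-.05,.042,.0115,dx=-.002); p,im=shot('pl2')
```

```text
hit False
t 38.2 tcp [0.5   0.33  0.035] F [ 0.6 -0.1  0. ] op 0.065
t 38.6 tcp [0.5   0.33  0.036] F [-0.8 -0.3  5.2] op 0.0328
[-0.2 -0.1  4.9] [-0.06  0.15  0.09] [-0.7 -1.   5.7] [-0.4   0.27  0.13] [-0.3  0.5  6.1] [-0.28  0.31  0.05] [-1.   0.5  7. ] [-0.4   0.43  0.03] -0.0003 0.008
[-1.2 -0.9  8. ] [-0.4   0.25 -0.11] [-0.  -0.6  6. ] [-0.39  0.05 -0.11] [-0.   0.1  3.3] [-0.24 -0.04 -0.1 ] [ 0.1 -0.4  2. ] [-0.07 -0.14 -0.08] 0.008 0.0065
[ 2.   1.1 -6.8] [ 0.23 -0.53  0.22] [ 2.   0.5 -7.4] [ 0.04 -0.44  0.1 ] [ 1.2 11.8 -4.9] [ 3.03 -0.29 -0.  ] [ 0.7 13.  -2.3] [ 2.89 -0.22  0.04] 0.0065 0.0145
[-0.3  8.2  0.7] [2.05 0.1  0.03] [-0.   7.9  1.6] [1.91 0.05 0.03] [-0.1  0.9 -1.1] [-0.02  0.02  0.03] [-0.3  0.5 -0.8] [0.   0.01 0.05] 0.0145 0.013
[ 0.1  1.4 -1. ] [-0.03  0.03  0.03] [ 0.4  0.1 -1.1] [-0.04  0.02  0.  ] [-1.7 -0.1 -0.9] [-0.08  0.02  0.04] [-0.6  0.4 -1. ] [-0.07  0.04 -0.03] 0.014 0.018
[-0.1 -0.3 -0.9] [-0.05  0.04  0.02] [ 0.5 -0.2 -1.5] [-0.06  0.06  0.02] [-0.2  0.6 -2.2] [ 0.   -0.    0.03] [ 0.3 -0.7 -1.4] [-0.02  0.    0.06] 0.018 0.018
t 45.1 tcp [0.5   0.33  0.085] F [-0.5  0.4 -1.6] op 0.0326
t 48.3 tcp [ 0.469 -0.181  0.18 ] F [ 0.3 -0.6 -1.5] op 0.032
t 50.1 tcp [ 0.469 -0.182  0.018] F [-2.6  1.2  7.8] op 0.0326
hit True
t 51.4 tcp [ 0.468 -0.181  0.179] F [-0.1 -0.6 -0.4] op 0.0546
```

View pics/pl2.png

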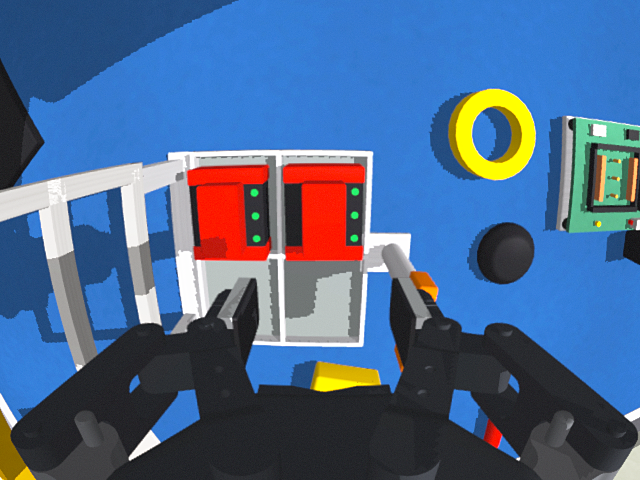

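Both modules stand in the rack, at (230,212) and (325,212). Next I'll locate the remote again close up.

Run:
```python
from h import *
bot.movel(loc(BED,0,0,.20),v=.25)
bot.grip(.06)
bot.move_to([.58,.235,.20],down(np.pi/2)); p,im=shot('rem')
for d in bot.regions_of('wrist','remote_mid')[:3]:
    v,i=fitbox(p,d['region'],(.6175,.233,1.57),.09,.038,0,.042); print(d['conf'],np.round(d['xy']),d['region'].sum(),v,i)
t=cam('top'); bot.grab_frame('top')
for d in bot.regions_of('top','remote_mid')[:2]: print('top',d['conf'],np.round(d['xy']),*fitbox(t,d['region'],(.6175,.233,1.57),.09,.038,0,.042))
for y in (0,np.pi):
    for P in ([.6175,.233,.1],[.6175,.233,-.022],loc(RK,.05,-.041,-.016)):
        q=bot.ik(P,down(y if P[1]>0 else RK[2]+np.pi/2)); print(y,P,None if q is None else np.round(q,2))
```

```text
0.95 [335. 199.] 4105 [0.57843938 0.24398325 1.49889255] 0.9403222341568206
0 [0.6175, 0.233, 0.1] [0.23 0.48 0.13 1.22 0.   1.8 ]
0 [0.6175, 0.233, -0.022] [ 0.23  0.57 -0.05  0.95  0.    1.8 ]
0 [ 0.55697989 -0.27900544 -0.016     ] [-0.6   0.51 -0.15  0.92  0.   -0.45]
3.141592653589793 [0.6175, 0.233, 0.1] [ 0.23  0.48  0.13  1.22  0.   -1.34]
3.141592653589793 [0.6175, 0.233, -0.022] [ 0.23  0.57 -0.05  0.95  0.   -1.34]
3.141592653589793 [ 0.55697989 -0.27900544 -0.016     ] [-0.6   0.51 -0.15  0.92  0.   -0.45]
```

View pics/rem.png

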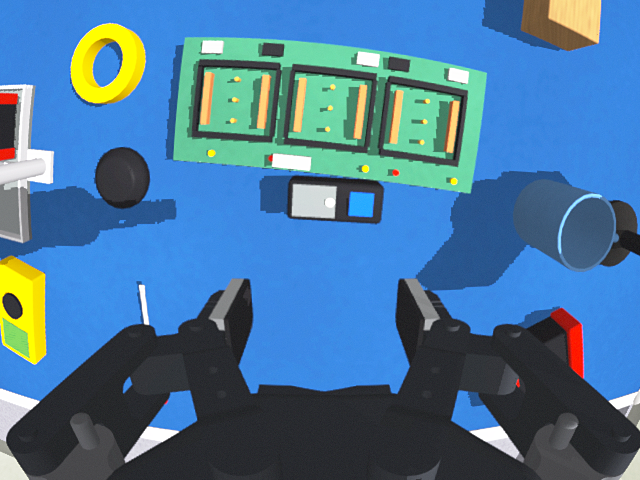

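The remote has been knocked and now lies against the bed at (335,199), fitted to (0.578, 0.244) with yaw 1.50. I'll grip it high, with the fingertips above the board edge.

Run:
```python
from h import *
x,y,a=.5784,.2440,1.4989; q=down(a+np.pi/2); q=down(np.pi+a-np.pi/2)
bot.grip(.056,60); bot.move_to([x,y,.10],q); bot.movel([x,y,.02],v=.12)
print('hit',bot.movel([x,y,-.010],v=.03,max_force=4)); s=st()
bot.grip(0,60); s=st(); P=np.array(s['tcp_pos'])
if s['opening']>.03:
    bot.movel(P+[0,0,.05],v=.05); st()
p,im=shot('rem2')
```

```text
hit False
t 57.7 tcp [ 0.579  0.244 -0.01 ] F [ 0.  -0.3 -0.2] op 0.0561
t 58.0 tcp [ 0.579  0.244 -0.009] F [-0.5  0.9  4.9] op 0.0365
t 59.2 tcp [0.578 0.244 0.04 ] F [-0.8  0.6 -1.2] op 0.0363
```

View pics/rem2.png

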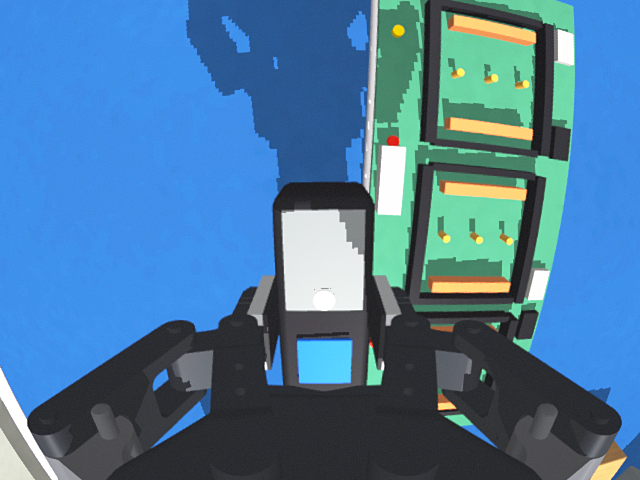

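The remote is held level at 1.2–1.5 N. Placing it in bay (+50,-42).

Run:
```python
from h import *
place(.05,-.041,-.0095,zhi=.16,opn=.055); 
bot.grip(0); bot.movel(loc(RK,-.05,0,.34),v=.2); p,im=shot('pl3'); st()
for d in bot.regions_of('wrist','remote_mid')[:2]: print(d['conf'],np.round(d['xy']),*fitbox(p,d['region'],(.557,-.279,RK[2]),.09,.038,.006,.048))
for n in ('turnbutton','frame_edge'): print(n,[(np.round(d['xy']).tolist(),round(d['conf'],2)) for d in bot.spot_in('wrist',n)[:2]])
print('expect remote px',proj(p,loc(RK,.05,-.041,.048)),'pivot px',proj(p,loc(RK,0,.104,.138)))
```

```text
t 62.5 tcp [ 0.557 -0.278  0.16 ] F [ 0.2 -0.2 -1. ] op 0.036
t 64.4 tcp [ 0.557 -0.279 -0.003] F [-0.5  1.   5.9] op 0.0364
hit True
t 65.7 tcp [ 0.557 -0.279  0.158] F [ 0.7  0.9 -0.6] op 0.0554
t 67.5 tcp [ 0.465 -0.223  0.339] F [ 0.6 -0.  -0.1] op -0.0001
0.66 [296. 252.] [ 0.55790577 -0.28018865 -0.16321151] 0.8944473148345136
turnbutton [([418.0, 250.0], 0.74)]
frame_edge [([192.0, 231.0], 0.72)]
expect remote px [[293.75799705 257.9494525 ]] pivot px [[418.83690301 241.43705536]]
```

View pics/pl3.png

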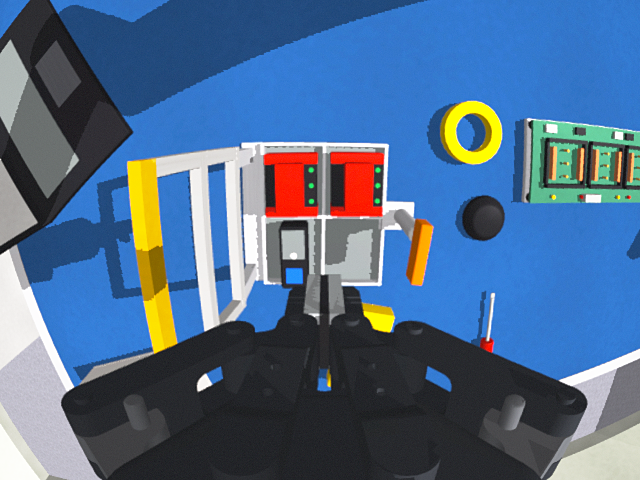

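Run:
```python
from h import *
p=np.load('pics/pl3.npy',allow_pickle=True).item(); im=cv2.imread('pics/pl3.png')
hsv=cv2.cvtColor(im,cv2.COLOR_BGR2HSV); m=cv2.inRange(hsv,(20,120,60),(32,255,255)); m[:,:100]=0; m[:,220:]=0
for r in (165,231,300,340): xs=np.where(m[r])[0]; print(r,xs.min(),xs.max())
for th in (1.57,1.65,1.7,1.75,1.8,1.85):
    e=np.array([np.cos(th),np.sin(th)]);n=np.array([-np.sin(th),np.cos(th)])
    out=[]
    for rr,nn in ((.170,-.006),(.190,-.006),(.190,.006)):
        yz=np.array([-.104,.096])+rr*e+nn*n; out.append(proj(p,[loc(RK,x,*yz) for x in (-.1,0,.1)]).round().tolist())
    print(th,out)
# reachability of push path
s=bot.read_state()
for th in (1.75,1.4,1.0,.6,.3,.0):
    e=np.array([np.cos(th),np.sin(th)]);n=np.array([-np.sin(th),np.cos(th)])
    yz=np.array([-.104,.096])+.178*e+.006*n-[.015 if th<1.57 else .02,0]
    P=loc(RK,0,yz[0],yz[1]-D); q=bot.ik(P,down(RK[2]+np.pi/2)); print(th,yz.round(3),P.round(3),None if q is None else np.round(q,2))
```

```text
165 128 155
231 133 160
300 144 169
340 152 175
1.57 [[[187.0, 159.0], [199.0, 289.0], [215.0, 389.0]], [[177.0, 161.0], [191.0, 300.0], [210.0, 404.0]], [[161.0, 162.0], [176.0, 299.0], [196.0, 402.0]]]
1.65 [[[170.0, 160.0], [183.0, 288.0], [201.0, 388.0]], [[157.0, 162.0], [172.0, 299.0], [193.0, 402.0]], [[143.0, 163.0], [158.0, 297.0], [181.0, 400.0]]]
1.7 [[[160.0, 160.0], [174.0, 287.0], [192.0, 387.0]], [[145.0, 163.0], [161.0, 298.0], [183.0, 400.0]], [[132.0, 164.0], [148.0, 296.0], [171.0, 398.0]]]
1.75 [[[151.0, 161.0], [165.0, 286.0], [184.0, 385.0]], [[135.0, 164.0], [151.0, 296.0], [174.0, 398.0]], [[122.0, 164.0], [139.0, 294.0], [163.0, 395.0]]]
1.8 [[[142.0, 161.0], [156.0, 285.0], [176.0, 383.0]], [[125.0, 164.0], [141.0, 295.0], [165.0, 396.0]], [[113.0, 165.0], [130.0, 293.0], [154.0, 392.0]]]
1.85 [[[134.0, 162.0], [148.0, 284.0], [169.0, 381.0]], [[115.0, 165.0], [132.0, 293.0], [156.0, 393.0]], [[105.0, 165.0], [122.0, 291.0], [147.0, 389.0]]]
1.75 [-0.162  0.27 ] [ 0.489 -0.391  0.232] [-0.81  0.39  0.31  1.49  0.   -0.65]
1.4 [-0.095  0.272] [ 0.499 -0.324  0.234] [-0.72  0.33  0.23  1.47  0.   -0.56]
1.0 [-0.028  0.249] [ 0.51  -0.258  0.211] [-0.62  0.29  0.11  1.39  0.   -0.46]
0.6 [0.025 0.201] [ 0.518 -0.207  0.163] [-0.53  0.28 -0.02  1.27  0.   -0.38]
0.3 [0.049 0.154] [ 0.521 -0.182  0.116] [-0.49  0.3  -0.12  1.15  0.   -0.33]
0.0 [0.059 0.102] [ 0.523 -0.173  0.064] [-0.47  0.33 -0.22  1.03  0.   -0.32]
```

All items are in: the remote fits at (0.558,-0.280), the right way up, with its blue key on top at (294,275). The frame is leaning at about 1.72 rad. I'll push it over from behind at rack x = -70 mm, clear of the turnbutton.

Run:
```python
from h import *
q=down(RK[2]+np.pi/2); X=-.07
def tip(y,z): return loc(RK,X,y,z-D)
bot.grip(0); bot.movel(loc(RK,X,-.05,.34),q,v=.2); bot.movel(loc(RK,X,-.205,.34),v=.2); bot.movel(tip(-.205,.265),v=.15); st()
for th in np.r_[np.arange(1.72,.05,-.12),.03]:
    e=np.array([np.cos(th),np.sin(th)]);n=np.array([-np.sin(th),np.cos(th)])
    y,z=np.array([-.104,.096])+.174*e+.006*n-[.015,0]
    hit=bot.movel(tip(y,z),v=.12,max_force=25); s=bot.read_state(); print(round(th,2),np.round(s['force'],1),hit)
    if hit: break
else:
    print(bot.movel(tip(y,.098),v=.03,max_force=15)); s=st(); print('tip z',s['tcp_pos'][2]+D)
    bot.movel(tip(y,.20),v=.15)
    bot.movel(loc(RK,-.05,0,.34),v=.2); p,im=shot('fr'); st()
    for n in ('turnbutton','frame_edge'): print(n,[(np.round(d['xy']).tolist(),round(d['conf'],2)) for d in bot.spot_in('wrist',n)[:2]])
    print('expect',proj(p,[loc(RK,0,.076,.102),loc(RK,0,.104,.138)]))
```

```text
t 70.1 tcp [ 0.414 -0.423  0.228] F [ 0.2 -0.4  0.4] op -0.0
1.72 [-0.2  0.2 -1.1] False
1.6 [-0.1 -0.5 -0.8] False
1.48 [-0.4 -0.2 -0.2] False
1.36 [ 0.2 -0.3 -0.1] False
1.24 [-0.  -0.6 -0.1] False
1.12 [-0.8  0.5  0.1] False
1.0 [-0.9 -0.  -0.7] False
0.88 [-0.9  0.7  0.2] False
0.76 [ 0.8  0.5 -0.2] False
0.64 [-0.7 -0.5 -0.4] False
0.52 [-0.2 -0.4 -0.7] False
0.4 [ 0.4 -1.2  0.1] False
0.28 [ 0.2 -0.   0.6] False
0.16 [0.7 0.7 0.6] False
0.03 [-0.1  0.2  0.5] False
False
t 75.7 tcp [ 0.453 -0.166  0.06 ] F [ 0.4 -0.3  0.4] op 0.0002
tip z 0.09793108970529278
t 77.7 tcp [ 0.464 -0.223  0.339] F [ 0.   0.  -0.3] op -0.0001
turnbutton [([418.0, 252.0], 0.95)]
frame_edge [([312.0, 210.0], 0.63)]
expect [[388.38206428 232.94711919]
 [418.62387153 241.63297959]]
```

View pics/fr.png

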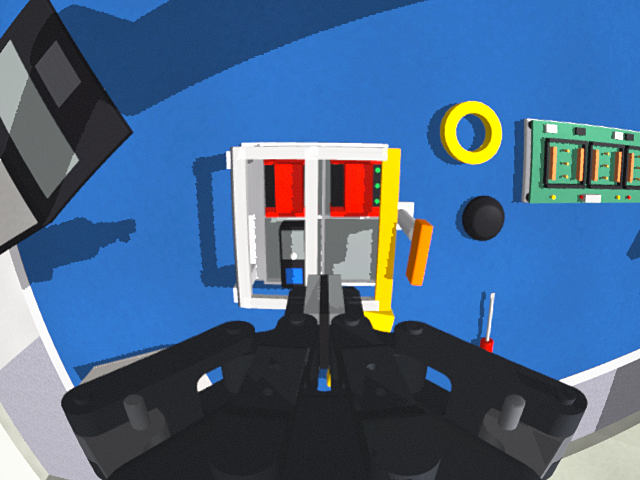

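The frame looks down, with its yellow bar at about (388,233), but I felt no contact at the end. The fingertip may have ended up just inside the bar, so I'll press on the bar's centre line to make sure.

Run:
```python
from h import *
bot.movel(loc(RK,-.07,.074,.15),v=.2); bot.movel(loc(RK,-.07,.074,.125-D),v=.12)
print(bot.movel(loc(RK,-.07,.074,.094-D),v=.03,max_force=12)); s=st(); print('tip z',s['tcp_pos'][2]+D)
bot.movel(loc(RK,-.07,.074,.15),v=.2)
bot.movel(loc(RK,-.05,0,.34),v=.2); p,im=shot('fr2')
hsv=cv2.cvtColor(im,cv2.COLOR_BGR2HSV); m=cv2.inRange(hsv,(20,120,60),(32,255,255)); m[:,:350]=0; m[:,410:]=0
for r in (155,180,210,240,270): xs=np.where(m[r])[0]; print(r,xs.min(),xs.max())
for th in (0,.06,.12):
    e=np.array([np.cos(th),np.sin(th)]);n=np.array([-np.sin(th),np.cos(th)])
    print(th,[proj(p,[loc(RK,x,*(np.array([-.104,.096])+rr*e+.006*n)) for x in(-.09,-.02,.05)]).round(1).tolist() for rr in(.17,.19)])
```

```text
True
t 80.4 tcp [ 0.456 -0.147  0.063] F [-1.4  1.2  9.6] op -0.0002
tip z 0.10106568771667057
155 387 399
180 380 398
210 380 396
240 378 394
270 376 391
0 [[[382.3, 156.4], [380.6, 216.6], [378.1, 272.7]], [[399.5, 156.8], [397.3, 216.6], [394.2, 272.5]]]
0.06 [[[383.1, 156.9], [381.3, 218.6], [378.7, 275.8]], [[401.0, 157.4], [398.6, 218.9], [395.3, 276.0]]]
0.12 [[[383.4, 157.5], [381.6, 220.6], [378.9, 279.1]], [[401.8, 158.1], [399.4, 221.2], [395.9, 279.6]]]
```

The bar stops hard at tip z ≈ 0.101 against 0.102 expected, so the frame is closed. Its image outline also matches 0 rad. Now I'll turn the button, caging the bar between the fingers and rotating them as a wrench.

Run:
```python
from h import *
piv=np.array([-.002,.1035]); a0=.087
def pose(al,z):
    c=piv+.010*np.array([np.cos(al),-np.sin(al)]); return loc(RK,c[0],c[1],z-D),down(RK[2]+np.pi/2-al)
P,q=pose(a0,.20); bot.grip(.032,20); bot.movel(P,q,v=.2)
hit=bot.movel(pose(a0,.118)[0],v=.05,max_force=4); st(); print('hit',hit)
if not hit:
    bot.grip(.018,20); s0=st(); f0,t0=np.array(s0['force']),np.array(s0['ft_torque'])
    for al in np.r_[np.arange(a0+.12,1.75,.12),1.75]:
        P,q=pose(al,.118); bot.move_to(P,q); s=bot.read_state(); df=np.array(s['force'])-f0; dt=np.array(s['ft_torque'])-t0
        print(round(al,2),df.round(1),dt.round(2),round(s['opening'],4))
        if np.linalg.norm(df)>20 or abs(dt[2])>1: print('stop'); break
    st(); np.save('al.npy',al)
```

```text
t 85.6 tcp [ 0.538 -0.131  0.08 ] F [-0.5 -0.5 -0.5] op 0.0324
hit False
t 85.9 tcp [ 0.539 -0.126  0.081] F [ 6.8 25.9  7.8] op 0.0183
0.21 [-1.1  0.4  0.1] [0.19 0.09 0.06] 0.0179
0.33 [-1.3  1.7 -0.3] [0.38 0.17 0.04] 0.0182
0.45 [-0.7  2.2 -0.7] [0.49 0.13 0.08] 0.0186
0.57 [-0.7  1.  -1. ] [ 0.33 -0.21  0.1 ] 0.0181
0.69 [ 3.3 -0.5 -3.9] [-0.23 -0.6   0.01] 0.0182
0.81 [ 4.9 -6.4 -7.3] [-1.27 -0.88 -0.  ] 0.0182
0.93 [  3.4 -11.   -7.9] [-2.26 -0.86 -0.02] 0.0182
1.05 [  3.7 -16.9  -8.9] [-3.22 -0.69  0.11] 0.0181
1.17 [  2.1 -18.4  -9.3] [-3.87 -0.45  0.15] 0.0183
stop
t 88.2 tcp [ 0.532 -0.137  0.081] F [ 9.   7.5 -1.5] op 0.0183
```

The bar sits about 7 mm farther to +y than assumed, so part of that force was the arm being deflected while the fingers closed. I'll shift the pivot and continue, watching the absolute force.

Run:
```python
from h import *
piv=np.array([.001,.110])
def pose(al,z):
    c=piv+.010*np.array([np.cos(al),-np.sin(al)]); return loc(RK,c[0],c[1],z-D),down(RK[2]+np.pi/2-al)
for al in (1.17,1.27,1.37,1.47,1.55,1.62,1.69,1.76):
    P,q=pose(al,.118); bot.move_to(P,q); s=bot.read_state(); f=np.array(s['force']); t=np.array(s['ft_torque'])
    print(round(al,2),f.round(1),t.round(2),(np.array(s['tcp_pos'])-P).round(4))
    if np.linalg.norm(f)>30 or abs(t[2])>1.2: print('stop'); break
p,im=shot('tb1'); tp=cam('top'); im=bot.grab_frame('top')
c=proj(tp,loc(RK,0,.104,.138))[0].astype(int); print(c); cv2.imwrite('pics/tb.png',cv2.resize(im[c[1]-50:c[1]+50,c[0]-40:c[0]+100],None,fx=5,fy=5,interpolation=cv2.INTER_CUBIC))
for d in bot.regions_of('top','turnbutton')[:2]: print(d['conf'],d['xy'])
```

```text
1.17 [-0.6 -0.   0. ] [ 0.05 -0.03 -0.05] [0.     0.0002 0.    ]
1.27 [-1.2 -0.3 -0. ] [-0.    0.06 -0.03] [-0.0001 -0.0001  0.    ]
1.37 [ 0.2 -0.5  0. ] [ 0.09 -0.19  0.  ] [ 0.0001 -0.0001  0.    ]
1.47 [2.1 0.6 0.1] [ 0.14 -0.47  0.05] [ 0.0002 -0.      0.0001]
1.55 [ 2.5  0.1 -0.8] [ 0.19 -0.58  0.01] [ 0.0002 -0.      0.0001]
1.62 [ 1.9  0.4 -0.2] [ 0.15 -0.55  0.11] [ 0.0001 -0.0001  0.0001]
1.69 [ 2.2 -0.3 -0.4] [ 0.08 -0.58  0.06] [ 0.     -0.0001  0.    ]
1.76 [ 6.3  0.5 -1.8] [ 0.23 -1.26  0.07] [ 0.0008 -0.      0.0001]
[411 260]
```

Run:
```python
from h import *
P=np.array(bot.read_state()['tcp_pos']); bot.grip(.032); bot.movel(P+[0,0,.10],v=.12)
bot.movel(loc(RK,-.05,0,.32),down(RK[2]+np.pi/2),v=.2); bot.pause(.3); p,im=shot('tb2'); st()
hsv=cv2.cvtColor(im,cv2.COLOR_BGR2HSV); m=cv2.inRange(hsv,(8,150,60),(18,255,255)); m[:,:340]=0; m[:190]=0; m[300:,]=0
ys,xs=np.where(m); print(len(xs),xs.min(),xs.max(),ys.min(),ys.max())
v=RK; Q=plane(p,np.c_[xs,ys],.138)[:,:2]-v[:2]; c,s=np.cos(v[2]),np.sin(v[2]); L=np.c_[c*Q[:,0]+s*Q[:,1],-s*Q[:,0]+c*Q[:,1]]*1e3
(cc,wh,a)=cv2.minAreaRect(L.astype(np.float32)); print('bar rect in rack',cc,wh,a)
vx,vy,_,_=cv2.fitLine(L.astype(np.float32),cv2.DIST_HUBER,0,.01,.01).ravel(); print('dir deg',np.degrees(np.arctan2(vy,vx)))
cv2.imwrite('pics/tb2c.png',cv2.resize(im[130:310,220:450],None,fx=3,fy=3,interpolation=cv2.INTER_CUBIC))
```

```text
t 93.8 tcp [ 0.464 -0.223  0.32 ] F [-0.3  0.3  0.2] op 0.032
652 378 446 200 252
bar rect in rack (-21.21944236755371, 92.36933898925781) (74.75579071044922, 54.776397705078125) 89.44898986816406
dir deg 88.59603
```

View pics/tb2c.png

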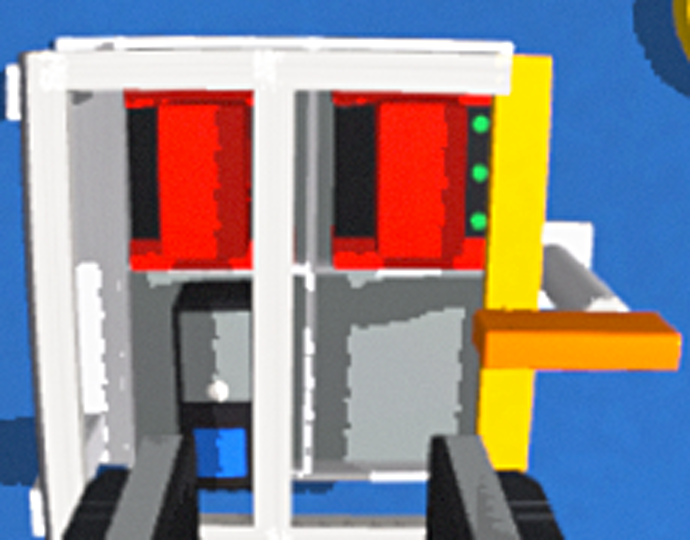

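The turnbutton (orange bar, crop (478–680, 310–370)) lies across the yellow edge bar. The modules and remote are in their bays under the closed frame. I'll do one clean angle check, then hand in.

Run:
```python
from h import *
p=np.load('pics/tb2.npy',allow_pickle=True).item(); im=cv2.imread('pics/tb2.png')
hsv=cv2.cvtColor(im,cv2.COLOR_BGR2HSV); m=cv2.inRange(hsv,(8,150,60),(18,255,255)); m[:,:370]=0; m[:225]=0; m[262:]=0
x0=loc(RK,0,.092,0); v,i=fitbox(p,m,(x0[0],x0[1],RK[2]-1.5),.072,.014,.106,.138); print('button angle',RK[2]-v[2],'iou',i)
if RK[2]-v[2]>1.42 and i>.75:
    bot.pause(.3); bot.finish_job(); print('handed in',bot.read_state()['time_s'])
```

```text
button angle 1.5890442330567651 iou 0.392317158931083
```

Run:
```python
from h import *
p=np.load('pics/tb2.npy',allow_pickle=True).item(); im=cv2.imread('pics/tb2.png')
hsv=cv2.cvtColor(im,cv2.COLOR_BGR2HSV); m=cv2.inRange(hsv,(8,150,60),(21,255,255)); m[:,:372]=0; m[:230]=0; m[258:]=0
m=cv2.morphologyEx(m,cv2.MORPH_OPEN,np.ones((3,3))); print(cv2.boundingRect(cv2.findNonZero(m)),(m>0).sum())
x0=loc(RK,0,.094,0); v,i=fitbox(p,m>0,(x0[0],x0[1],RK[2]-1.5),.072,.014,.106,.138); print('button angle',RK[2]-v[2],'iou',i,v)
if RK[2]-v[2]>1.42 and i>.6:
    bot.pause(.3); bot.finish_job(); print('handed in',bot.read_state()['time_s'])
```

```text
(378, 233, 68, 20) 1252
button angle 1.614158802329606 iou 0.8846748883879237 [ 0.52881218 -0.13810842 -1.76741241]
the job is handed in; nothing more can be done
the job is handed in; nothing more can be done
```

The job is handed in after about 94 s of the 210 s allowed. The interface gives no verdict, so I can only report my own checks.

**What I did**
- **Modules:** two were present, in the end sockets of the board. I rocked each one free; the upward pull on the tool stayed under about 8 N in every reading. They stand in bays (-50, +42) and (-50, -42).
- **Remote:** it had been knocked against the bed during the run, so I located it again. I gripped it high and laid it the right way up in bay (+50, -42).
- **Frame and turnbutton:** I swung the frame down, pressed it to its stop, and turned the turnbutton over it.

**Last checks**
- **Frame:** the edge bar stopped hard at 101 mm (102 mm expected for closed), and its outline in the image matched 0 rad.
- **Turnbutton:** the clean image fit gave about 1.61 rad against a stop of 1.57 rad, so it is at its stop within measuring error.
- **Rack contents:** the last picture shows both modules and the remote in their bays, upright by eye, with the robot clear of everything. The other things on the table looked unmoved in the pictures, but I did not measure them.

**What went wrong or disagreed**
- **Fingertip offset:** the real fingertips are about 38 mm behind the reported TCP. My first grip closed above the ridge because of this; I measured the offset by touch and corrected for it.
- **Frame push:** the first push ended without any contact force, so I pressed again on the centre of the bar.
- **Turnbutton pivot:** my first estimate was about 7 mm off, and the arm was pushed with about 28 N as the fingers closed. I corrected the pivot position and finished the turn.
- **Turnbutton angle:** the first angle fit used a poor colour mask (overlap 0.39), so I redid it with a better one (0.88).

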